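# Click the length stop of a mitre box to the red flag and butt the blank against it

## Task

Set the mitre box up for the next cut: press its orange thumb lever down and let it up again, one click per stroke, until the red pointer of the stop stands level with the red flag, without ever going past it or forcing the lever, and without touching the stop by hand. Then gently slide the dark blank along the channel, keeping it down in the channel, until its end rests against the stop, with the stop still at the red flag. Leave everything else on the bench where it is.

Things in the scene. Friction and masses are not known exactly. Their poses are not given: they have to be found in the camera images.
- feed_box: Mitre box fixed to the bench; origin at bench height, x away from the robot, y along the channel (offsets in mm in this frame). Base board x -60..105, y -245..235, 15 thick. Grey housing x -55..5, y -40..115, top z 90, carries the sliding stop; the orange thumb lever is off its +y end. All points below share these axes.
- channel (a point): Middle of the channel floor (x 44.5, y -62.5, z 30). The channel is open on top and at its ends, y -245..120, 49 wide between two aluminium walls 10 thick that rise 10 above the floor. On a ledge beyond the far wall stand the flags.
- pad_spot (a point): Point on the base board (x -20, y 205, z 15) right under the middle of the lever's orange pad (36 wide in x, y 183 to 225). The lever's pivot (y 130, axis along x) sits on a column set to a height that differs each time and is not reported: at rest the pad, sloping up by 15 degrees to +y, has its face over this point at z 108 to 132. Find it by touch or sight, then press it straight down.
- rubber_stop (a joint): How far the rubber stop inside is squeezed (m, 0 = free); over 0.0055 (about 25 N on the pad) the lever is being forced. A stroke at the pad: 5 mm slack at 2 N; click resistance up to 8-10 N, fading; click at about 25 mm; rubber from 30 mm; 14 N at 38 mm. Pressing at 40 mm/s until 14 N makes one click; shorter strokes may make none, none makes two. Let the lever rise fully after each stroke.
- stop: Sliding stop on the housing: black block (top z 107) with an aluminium arm reaching over and down into the channel. Each click moves it 16 mm to +y. It stands only at notches 16 mm apart, held by a sprung roller that yields at about 14 N. The robot must not touch it. Origin on its contact plane at bench height; axes as feed_box.
- stop_face (a point): Centre of the stop's contact face, looking to -y, over the middle of the channel (z 46). The face is a rubber pad 40 mm wide on a spring: it gives up to 6 mm (1 N at first, 7 N fully pressed) and springs back; this point is on the unpressed plane. Press the blank on it with less than 11 N.
- pointer (a point): Tip of the small red pointer on the far (+x) side of the stop, above the far channel wall; 12 mm to +y of the contact face.
- red_flag_mark (a point): Centre of the red flag (10 x 11 x 34 mm on a 6 mm black foot), one of three (red, yellow, blue, in changing order) fixed 16 mm apart on the far ledge, exactly at notches. The pointer is level with it when both have the same y in feed_box's frame. At the start the pointer is 1 to 5 notches short of it (to -y).
- blank_center (a point): Centre of the dark wooden blank, 45 (x) by 120 (y, its length) by 16 mm, about 90 g, lying loose in the channel (top at z 46) on the -y side of the stop, 30 to 100 mm short of it. A closed gripper reaching down into the channel can push its -y end.
- offcut: Bystander: light wooden offcut 36 x 90 x 16 mm, lying loose on the base board of the mitre box beside the channel on the robot's side; origin under its centre.
- glue: Bystander: yellow glue bottle, 60 mm wide, 170 mm tall, loose; origin under its centre.
- square: Bystander: try square lying flat: wooden stock 20 x 110 x 16 mm, steel blade 150 mm long to its +x; origin under the middle of the stock.
- mallet: Bystander: hammer lying flat; origin under it.
- driver: Bystander: screwdriver lying flat; origin under it.
- jar: Bystander: glass jar, 70 mm wide, 85 mm tall; origin under its centre.
- tape: Bystander: roll of tan tape lying flat, 90 mm wide, 24 mm tall; origin under its centre.
- blank: The same dark blank; origin under its centre.
Not all that is in view belongs to the job. What is meant by the blank is not blue or grey, and is the larger of those in its own colour.

How it is judged (in metres and radians):
On the way, in this order (a step that is already met when the one before it is completed fails the run):
1. the pointer stands at the red flag (within 5 mm along the channel), with the blank still at least 10 mm from the stop (y of pointer in the frame of red_flag_mark between -0.005 and 0.005 m and y of blank_center in the frame of stop_face below -0.07 m), for 0.3 s.
2. the blank lies in the channel with its end against the stop (gap under 3 mm), the stop still at the red flag (y of pointer in the frame of red_flag_mark between -0.005 and 0.005 m and y of blank_center in the frame of stop_face between -0.063 and -0.055 m and x of blank_center in the frame of feed_box between 0.0385 and 0.0505 m and z of blank_center in the frame of feed_box below 0.043 m and angle between the y axis of blank_center and the y axis of feed_box, either way round below 0.12 rad), for 0.2 s.
At the end, for the whole second after the job is handed in: The pointer is within 5 mm of the red flag along the channel; the blank lies down in the channel with its +y end within 3 mm of the stop's face; stop and blank are at rest (all of step 2 and linear speed of each of blank, stop below 0.02 m/s); the robot touches nothing.
It fails at once if the pointer goes past the red flag by more than half a notch (8 mm) (y of pointer in the frame of red_flag_mark above 0.008 m).
It fails at once if the lever is forced (its rubber stop squeezed by more than 5.5 mm) (value of joint rubber_stop above 0.0055 m).
It fails at once if the robot touches the stop (contact force between any of the fingers, the arm and stop above 1 N).
It fails at once if the blank is rammed against the stop (more than 11 N) or lifted out of the channel (contact force between blank and stop above 11 N or z of blank_center in the frame of feed_box above 0.05 m).
It fails at once if a bystander is moved by more than 25 mm (distance of any of offcut, glue, square, mallet, driver, jar, tape from where it was at the start of the episode above 0.025 m).
It also fails if it takes over 72 s, if anything falls off the work surface, if the arm or the gripper's body presses on something with over 40 N, if the wrist force passes 120 N, or if a joint passes its speed limit or range.

## Robot

A 6-joint arm with a two-finger parallel gripper is mounted at the origin on the work surface. World frame = base frame: x ahead of the robot, y to its left, z up, the work surface at z = 0. Lengths are in m, angles in degrees, forces in N, time in s.
With the tool pointing down it reaches from about 0.35 to 0.875 m from the base axis. Payload 4.2 kg.
Tool frame: the origin (TCP) lies midway between the tips of the shut fingers; the grasp point (between the pads) lies 19 mm behind it; z points along the fingers, y is the direction in which the jaws open and shut (so a half turn about z gives the same grasp; the last joint's range is limited). The gripper opens to 87 mm and grips with 3 to 60 N. Pads are 19 mm wide; open, the fingers measure 117 mm over their backs; the gripper's body (75 mm by 190 mm) begins 51 mm behind the grasp point.
Start: joints at [-49.183, 22.042, 0.453, 0, -68.411, -14.817], TCP at [0.274, -0.562, 0.223] pointing down, gripper open.
Joint ranges: [-179.83, 179.83], [-69.29, 118.12], [-61.27, 80.66], [-181.25, 117.63], [-171.15, -9.14], [-177.46, 177.46]. Speed limits (degrees/s): [159.86, 159.86, 180, 180, 180, 180].

## Interface

Orientations are given as a 3x3 rotation matrix whose columns are the frame's x, y, z axes.
In Python, from station import r gives the robot as it stands.
- The arm moves only by the tool servo_tool, never from a script. Its arguments are lists of equal length, an entry for each row: "slide": the shift along the world's x, y, z in units of 60 mm (1.0 is 60 mm), a list of three; "twist": the turn, a rotation vector about the world's x, y, z in units of 6 degrees (1.0 is 6 degrees), a list of three; "gripper": the closure, from 0 (fully open) to 1 (shut). In form: {"slide": [[x, y, z], ...], "twist": [[wx, wy, wz], ...], "gripper": [gripper, ...]}. A call has 1 to 12 rows; each row shifts and turns the commanded pose from where the row before left it; what a row does not reach is not made up. A row lasts 1/8 s, in which the tool goes at most 62.5 mm and 10.7 degrees, less where a joint would pass 70% of its speed; a pose out of reach is approached as far as the arm can. A call is refused whole if a number of a shift passes 1 or a number of a turn 1, either way. A call with a gripper value outside its range is refused whole. The fingers move at their own pace and stop on an object; the grip force is fixed at half the most. Time passes only in rows, so rows that do not move let the fingers close. It gives the time, the measured TCP pose, the force and the opening at its end, in the units of the state.
- r.sense(): the state, without advancing time (a new reading comes with each control period).
- r.capture(name): name is "scene" or "top" or "wrist"; returns a dict with "image" (480x640x3 uint8, blue, green, red), "intrinsics" (3x3 intrinsics, pixels), "R" (3x3) and "t" (3): a world point X has camera coordinates R X + t. Camera axes: x right, y down, z forward; pixel columns grow to the right and rows downward; lengths in m; the calibration is good to about 2 mm. The wrist camera is an equidistant fisheye: a pixel r from the principal point sees the ray r / f radians off the axis. A picture is of the moment at which its call begins. There is no depth.
- r.finish_job(): hands the job in, once; it reports no verdict.
The state is a dict: "time_s": time; "joints": joint angles; "joint_velocities": joint speeds; "effort": joint torques, N m; "tcp_pos": TCP position; "ee_rot": TCP orientation; "wrist_force": force on the tool from outside, world axes, zero at the start; "moment": the same for the moment, N m; "gripper_width": opening from 0.0 (shut) to 1.0 (fully open).
Only numpy, scipy, OpenCV 4.12 (cv2) and the standard library are available. Lean on these libraries where they do the work, as an engineer would, in place of code of your own. Each camera call takes 0.05 s, during which the arm holds its last target.

## Working session

There is one attempt and no reset: what is moved stays moved. The work goes in short steps, Python scripts to look and compute and a tool call to move; the robot and the scene stay as the last step left them, time stands still between calls to the robot, and variables do not carry over. Pictures are saved under pics/ and viewed, and the job is handed in when it is done.

Besides the shell and the picture viewer there is one more tool, called after "Call:" as a command line: name --argument value ..., lists and objects as JSON in quotes. servo_tool: Moves the arm, as the interface text tells. Its arguments: {"type":"object","properties":{"slide":{"type":"array","items":{"type":"array","items":{"type":"number"}}},"twist":{"type":"array","items":{"type":"array","items":{"type":"number"}}},"gripper":{"type":"array","items":{"type":"number"}}},"required":["slide","twist","gripper"]}

```bash
ls; mkdir -p pics
python3 - <<'E'
from station import r
import cv2
s=r.sense()
print(s)
for n in ["scene","top","wrist"]:
    c=r.capture(n); cv2.imwrite(f"pics/{n}0.png",c["image"]); print(n,c["intrinsics"],c["R"],c["t"])
E
```

```text
pics
{'time_s': 0.0, 'joints': array([-4.91834486e+01,  2.20893967e+01,  3.79281965e-01, -3.02791872e-02,
       -6.84108615e+01, -1.48176676e+01]), 'joint_velocities': array([-0.06905777, -0.04713466,  0.03091324, -0.04024043, -0.05935902,
        0.01051031]), 'effort': array([ 8.56042407e-04, -3.90663993e+01,  1.87413025e+01,  4.21990246e+00,
        1.10645496e-02, -2.05721958e-04]), 'tcp_pos': array([ 0.27373555, -0.56118748,  0.22146724]), 'ee_rot': array([[-8.98888002e-01, -4.38177298e-01, -1.00819170e-03],
       [-4.38178453e-01,  8.98885955e-01,  1.91910602e-03],
       [ 6.53406701e-05,  2.16682925e-03, -9.99997650e-01]]), 'wrist_force': array([-0.08875098,  0.07583286,  0.27884975]), 'moment': array([-0.03453713,  0.00162233, -0.01915543]), 'gripper_width': 1.0017874741199742}
scene [[530.90868336   0.         319.91876073]
 [  0.         530.90868336 236.16976832]
 [  0.           0.           1.        ]] [[ 0.63444242  0.77288     0.0118037 ]
 [ 0.493857   -0.39355585 -0.77538317]
 [-0.59463273  0.49776531 -0.63138072]] [-0.33277679 -0.21440866  1.78757012]
top [[450.21460222   0.         311.77451118]
 [  0.         450.21460222 239.52006963]
 [  0.           0.           1.        ]] [[-0.01060499 -0.9999091  -0.00832615]
 [-0.99340645  0.01148586 -0.11406881]
 [ 0.11415407  0.00706155 -0.99343796]] [-0.00917817  0.55564945  1.20084373]
wrist [[371.64829954   0.         321.79302767]
 [  0.         371.64829954 238.75608138]
 [  0.           0.           1.        ]] [[-4.37572236e-01  8.99183138e-01  4.72682621e-04]
 [ 8.73309514e-01  4.24855961e-01  2.38386041e-01]
 [ 2.14151886e-01  1.04723911e-01 -9.71170362e-01]] [ 0.62488035 -0.02868391  0.38828607]
```

View pics/scene0.png

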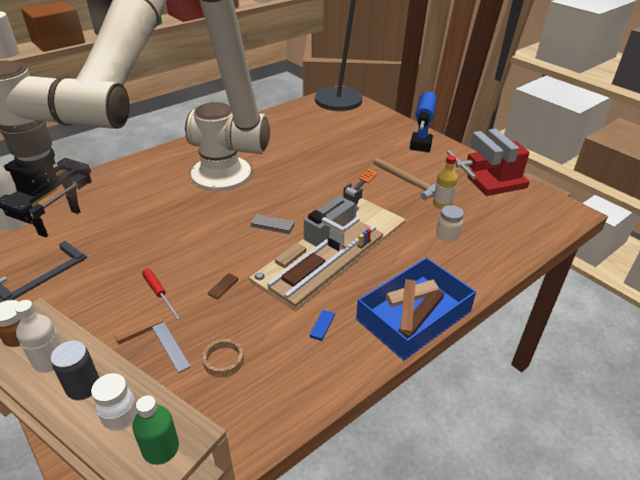

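View pics/top0.png

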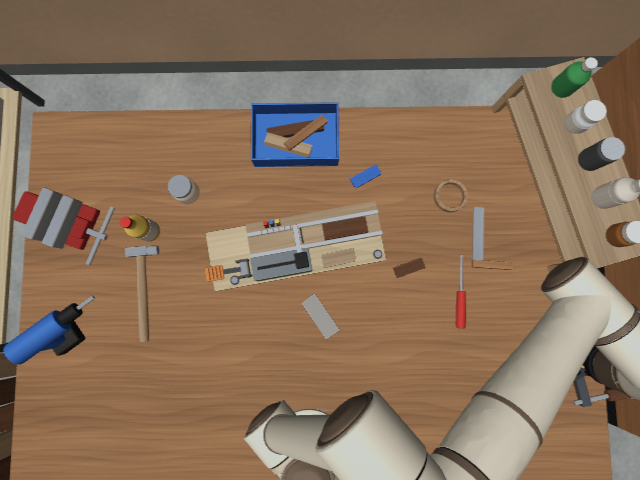

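View pics/wrist0.png

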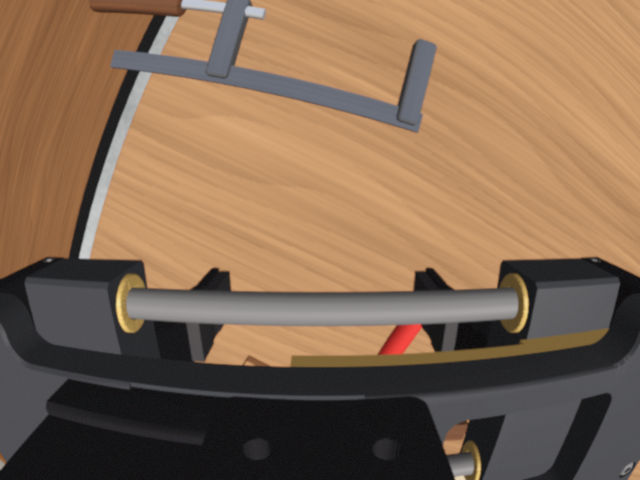

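The dark things that could be the blank, in top-view pixels, are the long one in the channel (347,228), a small dark scrap on the bench (408,268) and the dark pieces in the blue tray (295,128). I choose the one in the channel because it is the larger one and lies in the channel. Next I check it in close crops.

Run:
```python
import cv2
a=cv2.imread("pics/top0.png")[195:300,195:395]; cv2.imwrite("pics/topc.png",cv2.resize(a,None,fx=4,fy=4,interpolation=cv2.INTER_CUBIC))
a=cv2.imread("pics/scene0.png")[160:310,240:410]; cv2.imwrite("pics/scenec.png",cv2.resize(a,None,fx=4,fy=4,interpolation=cv2.INTER_CUBIC)[:600])
```

```text
(no output)
```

View pics/topc.png

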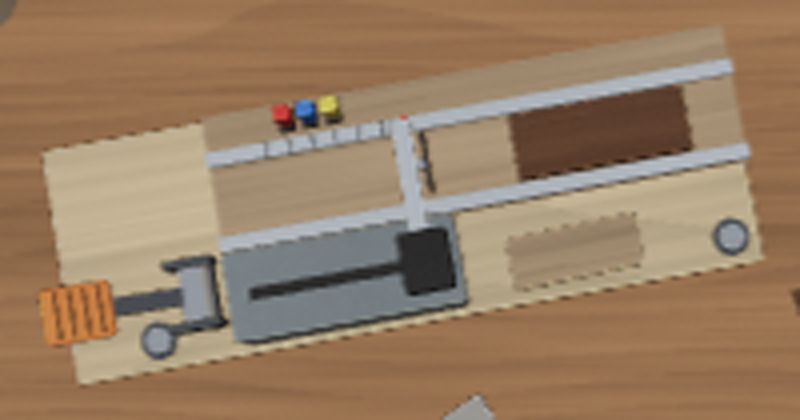

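View pics/scenec.png

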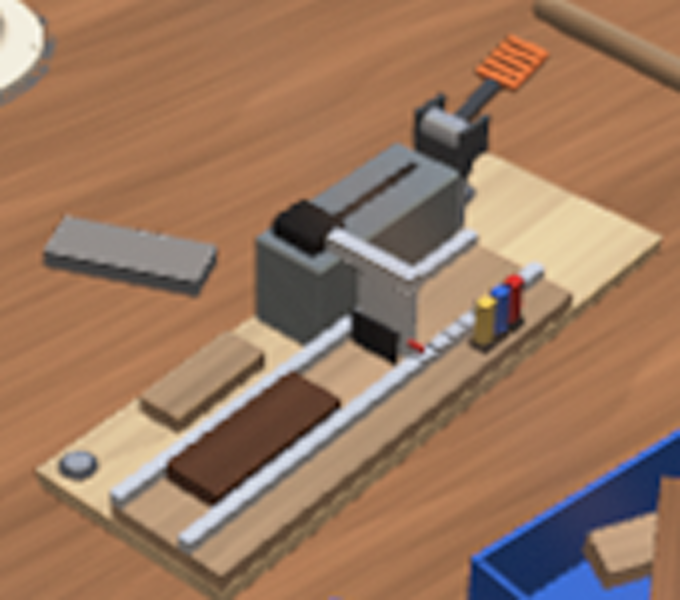

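```bash
cat > h.py <<'E'
import numpy as np, cv2
from scipy.optimize import least_squares
def proj(c,X):
    p=X@np.array(c["R"]).T+np.array(c["t"]); q=p[:,:2]/p[:,2:]; K=np.array(c["intrinsics"])
    return q*[K[0,0],K[1,1]]+[K[0,2],K[1,2]]
def wproj(c,X):
    p=X@np.array(c["R"]).T+np.array(c["t"]); rr=np.hypot(p[:,0],p[:,1]); th=np.arctan2(rr,p[:,2]); K=np.array(c["intrinsics"])
    return (p[:,:2]/rr[:,None]*th[:,None])*[K[0,0],K[1,1]]+[K[0,2],K[1,2]]
def B2W(P,v):
    a=v[2]; R=np.array([[np.cos(a),-np.sin(a),0],[np.sin(a),np.cos(a),0],[0,0,1]])
    return np.atleast_2d(P)/1000.@R.T+[v[0],v[1],0]
E
python3 - <<'E'
from h import *
from station import r
T=r.capture("top");S=r.capture("scene")
P1=np.array([[-60,235,15],[-60,-245,15],[105,235,15],[15,-245,40],[74,-245,40],[15,120,40],[74,120,40]])
q1=np.array([[80,384],[764,260],[43,152],[748,150],[731,67],[220,244],[208,160]])/4+195
P2=np.array([[105,235,15],[-60,-245,15],[15,-245,40],[74,-245,40],[74,120,40]])
q2=np.array([[661,240],[38,472],[118,497],[187,541],[540,268]])/4+[240,160]
f=lambda v:np.r_[(proj(T,B2W(P1,v))-q1).ravel(),(proj(S,B2W(P2,v))-q2).ravel()]
b=least_squares(f,[0.5,0,0.1])
print(b.x,np.degrees(b.x[2])); print(f(b.x).reshape(-1,2).round(1))
np.save("box.npy",b.x); v=b.x
# solve y along box for features with known x,z in both
def sol(c,q,x=None,y=None,z=None):
    # unknown x,y given z
    g=least_squares(lambda u:(proj(c,B2W([u[0],u[1],z],v))-q).ravel(),[40,0]); return g.x.round(1)
t=lambda x,y:np.array([[x/4+195,y/4+195]])
s=lambda x,y:np.array([[x/4+240,y/4+160]])
for n,q in dict(red=(283,107),blue=(307,103),yel=(329,99)).items(): print(n,sol(T,t(*q),z=75))
print("ptr",sol(T,t(404,117),z=45), sol(S,s(416,346),z=45))
print("block y range",sol(T,t(400,265),z=107),sol(T,t(455,258),z=107))
print("redtop S",sol(S,s(514,280),z=75), 'bl', sol(S,s(500,290),z=75))
print("blank",sol(T,t(512,116),z=46),sol(T,t(518,180),z=46),sol(T,t(684,87),z=46),sol(T,t(692,150),z=46))
print("padS",[sol(S,s(512,62),z=zz) for zz in (108,120,132)],"padT",[sol(T,t(78,313),z=zz) for zz in (108,120,132)])
print("pad world",B2W([-20,205,120],v), "rear end",B2W([44.5,-245,46],v))
E
```

```text
[0.51719783 0.03231361 0.17172541] 9.839141086264252
[[-0.6  0.2]
 [ 0.  -0.6]
 [-0.7 -0.5]
 [-0.1 -0.8]
 [-0.1 -1.1]
 [-0.2  0. ]
 [-0.8 -0.2]
 [ 0.2 -0.8]
 [-1.2 -0.3]
 [-1.1 -0.1]
 [-1.1  0.2]
 [-0.3 -0.8]]
red [93.6 58.6]
blue [93.4 42.5]
yel [93.4 27.6]
ptr [ 77.  -18.7] [ 68.3 -12.1]
block y range [-26.2  -0.2] [-28.2 -35.6]
redtop S [95.9 57.3] bl [95.4 42.3]
blank [ 64.2 -91. ] [ 20.4 -86.9] [  62.4 -209.6] [  19.  -206.5]
padS [array([-38.8, 231.6]), array([-28.2, 216. ]), array([-17.5, 200.4])] padT [array([-19. , 207.1]), array([-20. , 204.5]), array([-21. , 201.9])]
pad world [[0.46246106 0.23088069 0.12      ]] rear end [[ 0.60290954 -0.20147851  0.046     ]]
```

Call:
servo_tool --slide '[[0.44,0.61,0.05],[0.44,0.61,0.05],[0.44,0.61,0.05],[0.44,0.61,0.05],[0.44,0.61,0.05],[0.44,0.61,0.05],[0.44,0.61,0.05],[0.44,0.61,0.05],[0.44,0.61,0.05],[0.44,0.61,0.05],[0.44,0.61,0.05],[0.44,0.61,0.05]]' --twist '[[0,0,1],[0,0,1],[0,0,1],[0,0,1],[0,0,1],[0,0,1],[0,0,1],[0,0,1],[0,0,1],[0,0,1],[0,0,1],[0,0,1]]' --gripper '[1,1,1,1,1,1,1,1,1,1,1,1]'

```text
time_s: 1.75
tcp_pos: [0.5914, -0.1212, 0.2586]
ee_rot: [[0.143, -0.99, -0.0], [-0.99, -0.143, 0.0], [-0.0, 0.0, -1.0]]
wrist_force: [0.4, -0.1, 0.0]
gripper_width: 0.003
```

Call:
servo_tool --slide '[[0,0,0],[0,0,0]]' --twist '[[0,0,0.3],[0,0,0]]' --gripper '[1,1]'

```text
time_s: 2.0
tcp_pos: [0.5904, -0.1226, 0.2582]
ee_rot: [[0.17, -0.985, -0.001], [-0.985, -0.17, -0.0], [-0.0, 0.001, -1.0]]
wrist_force: [-1.4, -0.3, -0.1]
gripper_width: 0.007
```

Run:
```python
from h import *
from station import r
c=r.capture("wrist"); cv2.imwrite("pics/w1.png",c["image"]); np.savez("w1.npz",R=c["R"],t=c["t"],intrinsics=c["intrinsics"])
s=r.sense();print(s['tcp_pos'],s['ee_rot'],s['joints'],s['time_s'])
```

```text
[ 0.59016854 -0.12306313  0.25836743] [[ 1.68931885e-01 -9.85627446e-01 -7.46332707e-04]
 [-9.85627724e-01 -1.68931905e-01 -3.58991178e-05]
 [-9.06962504e-05  7.41670713e-04 -9.99999721e-01]] [ 3.59205251e+00  1.86443537e+01  5.47166169e-01 -6.58716759e-04
 -7.19456190e+01  6.13387623e+00] 2.05
```

View pics/w1.png

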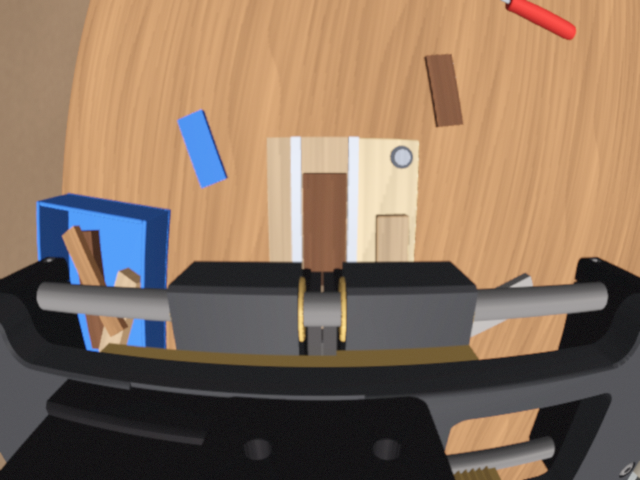

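The wrist view shows the blank in the channel at (325,220), with the small dark decoy on the bench at (444,90). The camera looks toward the channel's -y end, so it should see the stop from the pad position. I move there now.

Call:
servo_tool --slide '[[-0.21,0.59,-0.05],[-0.21,0.59,-0.05],[-0.21,0.59,-0.05],[-0.21,0.59,-0.05],[-0.21,0.59,-0.05],[-0.21,0.59,-0.05],[-0.21,0.59,-0.05],[-0.21,0.59,-0.05],[-0.21,0.59,-0.05],[-0.21,0.59,-0.05],[0,0,0],[0,0,0]]' --twist '[[0,0,0],[0,0,0],[0,0,0],[0,0,0],[0,0,0],[0,0,0],[0,0,0],[0,0,0],[0,0,0],[0,0,0],[0,0,0],[0,0,0]]' --gripper '[1,1,1,1,1,1,1,1,1,1,1,1]'

```text
time_s: 3.55
tcp_pos: [0.4649, 0.2304, 0.2287]
ee_rot: [[0.169, -0.986, 0.0], [-0.986, -0.169, -0.0], [0.0, -0.0, -1.0]]
wrist_force: [0.3, -0.2, -0.3]
gripper_width: 0.009
```

```bash
cat > look.py <<'E'
from h import *
from station import r
import sys
k=sys.argv[1]
for n in sys.argv[2:]:
    c=r.capture(n); cv2.imwrite(f"pics/{n}{k}.png",c["image"]); np.savez(f"{n}{k}.npz",R=c["R"],t=c["t"],intrinsics=c["intrinsics"])
    if n=="scene": cv2.imwrite(f"pics/{n}c{k}.png",cv2.resize(c["image"][160:310,240:410],None,fx=4,fy=4,interpolation=cv2.INTER_CUBIC))
s=r.sense();v=np.load("box.npy");a=v[2];d=s['tcp_pos'][:2]-v[:2]
print(s['tcp_pos'],'box',(np.array([d[0]*np.cos(a)+d[1]*np.sin(a),-d[0]*np.sin(a)+d[1]*np.cos(a)])*1000).round(1),s['wrist_force'].round(2),s['joints'].round(0),s['time_s'])
E
python3 look.py 2 wrist scene
```

```text
[0.4651173  0.23022942 0.22872379] box [-17.5 203.9] [-0.26 -0.78  0.48] [ 44.  11. -14.   0. -65. -35.] 3.65
```

View pics/wrist2.png

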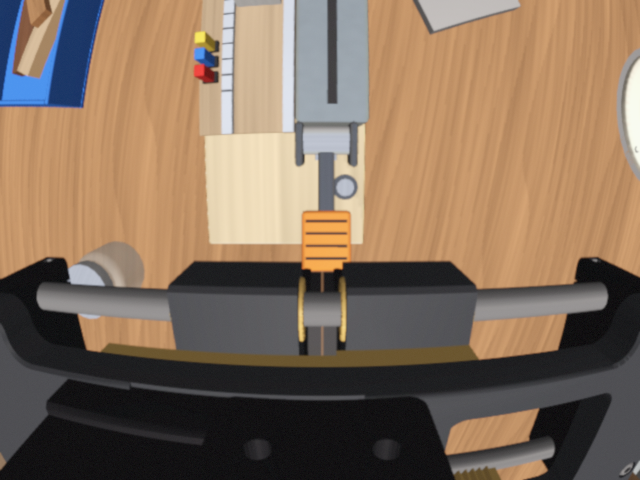

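View pics/scenec2.png

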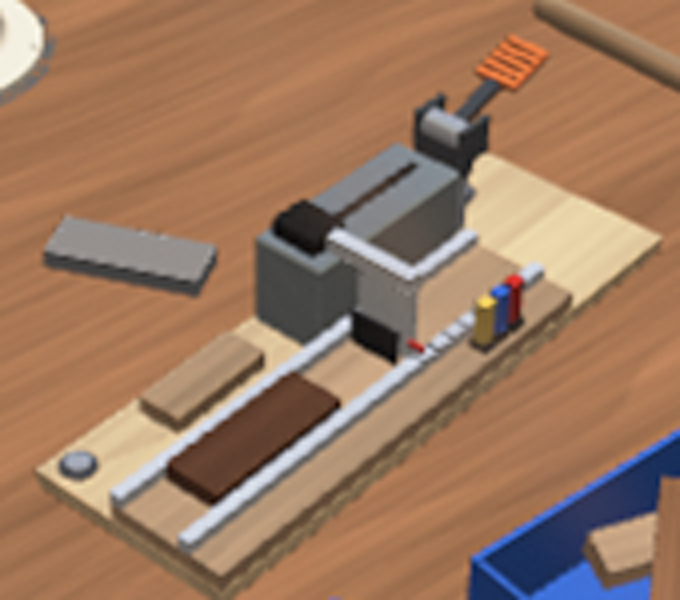

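Call:
servo_tool --slide '[[-0.04,0,-0.45],[0,0,-0.45],[0,0,-0.4],[0,0,0],[0,0,0]]' --twist '[[0,0,0],[0,0,0],[0,0,0],[0,0,0],[0,0,0]]' --gripper '[1,1,1,1,1]'

```text
time_s: 4.28
tcp_pos: [0.4633, 0.2314, 0.1516]
ee_rot: [[0.17, -0.986, 0.002], [-0.986, -0.17, 0.001], [-0.001, -0.002, -1.0]]
wrist_force: [0.5, -0.0, -0.1]
gripper_width: 0.006
```

```bash
python3 look.py 3 wrist
```

```text
[0.46332041 0.23160998 0.15184452] box [-19.  205.6] [-0.1  -0.91  0.64] [ 45.  15. -20.   0. -54. -35.] 4.325
```

View pics/wrist3.png

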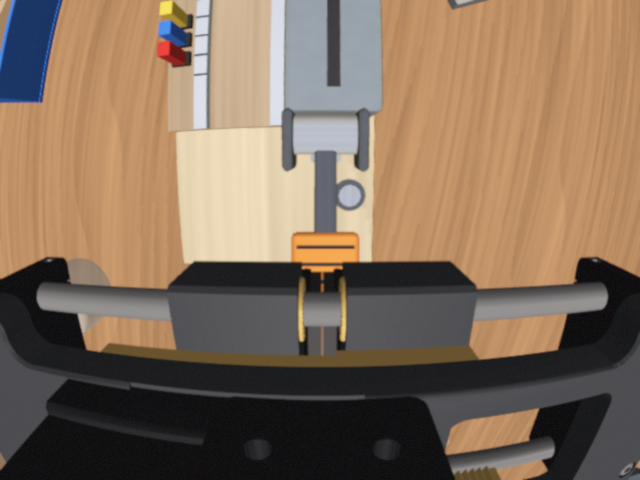

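The fingers are centred on the pad at about (325,250). I approach slowly.

Call:
servo_tool --slide '[[0,0,-0.08],[0,0,-0.08],[0,0,-0.08]]' --twist '[[0,0,0],[0,0,0],[0,0,0]]' --gripper '[1,1,1]'

```text
time_s: 4.7
tcp_pos: [0.4623, 0.2315, 0.1359]
ee_rot: [[0.17, -0.985, 0.0], [-0.985, -0.17, 0.0], [-0.0, -0.0, -1.0]]
wrist_force: [-0.3, -0.1, 0.1]
gripper_width: 0.008
```

Call:
servo_tool --slide '[[0,0,-0.08]]' --twist '[[0,0,0]]' --gripper '[1]'

```text
time_s: 4.82
tcp_pos: [0.4625, 0.2317, 0.1312]
ee_rot: [[0.17, -0.985, 0.0], [-0.985, -0.17, 0.0], [-0.0, -0.001, -1.0]]
wrist_force: [0.1, 0.4, 1.8]
gripper_width: 0.006
```

Call:
servo_tool --slide '[[0,0,-0.08]]' --twist '[[0,0,0]]' --gripper '[1]'

```text
time_s: 4.95
tcp_pos: [0.4628, 0.2321, 0.1268]
ee_rot: [[0.171, -0.985, 0.001], [-0.985, -0.171, 0.001], [-0.001, -0.001, -1.0]]
wrist_force: [-1.9, 1.6, 5.6]
gripper_width: 0.006
```

Call:
servo_tool --slide '[[0,0,-0.08]]' --twist '[[0,0,0]]' --gripper '[1]'

```text
time_s: 5.08
tcp_pos: [0.4629, 0.2327, 0.1227]
ee_rot: [[0.171, -0.985, 0.002], [-0.985, -0.171, 0.002], [-0.002, -0.002, -1.0]]
wrist_force: [-3.5, 3.4, 9.8]
gripper_width: 0.01
```

Call:
servo_tool --slide '[[0,0,-0.08]]' --twist '[[0,0,0]]' --gripper '[1]'

```text
time_s: 5.2
tcp_pos: [0.4632, 0.2331, 0.1182]
ee_rot: [[0.171, -0.985, 0.003], [-0.985, -0.171, 0.003], [-0.003, -0.003, -1.0]]
wrist_force: [-2.6, 3.0, 6.5]
gripper_width: 0.003
```

Call:
servo_tool --slide '[[0,0,-0.08]]' --twist '[[0,0,0]]' --gripper '[1]'

```text
time_s: 5.32
tcp_pos: [0.4633, 0.2331, 0.1132]
ee_rot: [[0.171, -0.985, 0.003], [-0.985, -0.171, 0.003], [-0.003, -0.004, -1.0]]
wrist_force: [-2.0, 3.1, 5.3]
gripper_width: 0.003
```

Call:
servo_tool --slide '[[0,0,-0.08]]' --twist '[[0,0,0]]' --gripper '[1]'

```text
time_s: 5.45
tcp_pos: [0.4634, 0.2331, 0.1082]
ee_rot: [[0.171, -0.985, 0.003], [-0.985, -0.171, 0.003], [-0.002, -0.004, -1.0]]
wrist_force: [-1.0, 2.9, 3.8]
gripper_width: 0.009
```

Call:
servo_tool --slide '[[0,0,-0.08]]' --twist '[[0,0,0]]' --gripper '[1]'

```text
time_s: 5.58
tcp_pos: [0.4634, 0.2327, 0.103]
ee_rot: [[0.171, -0.985, 0.003], [-0.985, -0.171, 0.002], [-0.002, -0.003, -1.0]]
wrist_force: [-0.1, 3.2, 4.9]
gripper_width: 0.007
```

Call:
servo_tool --slide '[[0,0,-0.08]]' --twist '[[0,0,0]]' --gripper '[1]'

```text
time_s: 5.7
tcp_pos: [0.4635, 0.2325, 0.0986]
ee_rot: [[0.171, -0.985, 0.003], [-0.985, -0.171, 0.002], [-0.001, -0.003, -1.0]]
wrist_force: [-2.6, 2.2, 9.8]
gripper_width: 0.007
```

Call:
servo_tool --slide '[[0,0,-0.08]]' --twist '[[0,0,0]]' --gripper '[1]'

```text
time_s: 5.82
tcp_pos: [0.4636, 0.232, 0.0945]
ee_rot: [[0.172, -0.985, 0.003], [-0.985, -0.172, 0.001], [-0.0, -0.003, -1.0]]
wrist_force: [-2.5, -0.0, 16.6]
gripper_width: 0.006
```

Call:
servo_tool --slide '[[0,0,0.16],[0,0,0.16],[0,0,0.16],[0,0,0.16],[0,0,0.16],[0,0,0.16],[0,0,0],[0,0,0]]' --twist '[[0,0,0],[0,0,0],[0,0,0],[0,0,0],[0,0,0],[0,0,0],[0,0,0],[0,0,0]]' --gripper '[1,1,1,1,1,1,1,1]'

```text
time_s: 6.82
tcp_pos: [0.4621, 0.2313, 0.1503]
ee_rot: [[0.17, -0.985, -0.001], [-0.985, -0.17, -0.0], [0.0, 0.001, -1.0]]
wrist_force: [1.4, 0.3, -0.2]
gripper_width: 0.007
```

```bash
python3 look.py 4 top scene wrist
```

```text
[0.46216705 0.23133567 0.15011177] box [-20.2 205.5] [-0.2  -0.32 -0.27] [ 45.  15. -21.  -0. -54. -35.] 6.975
```

View pics/scenec4.png

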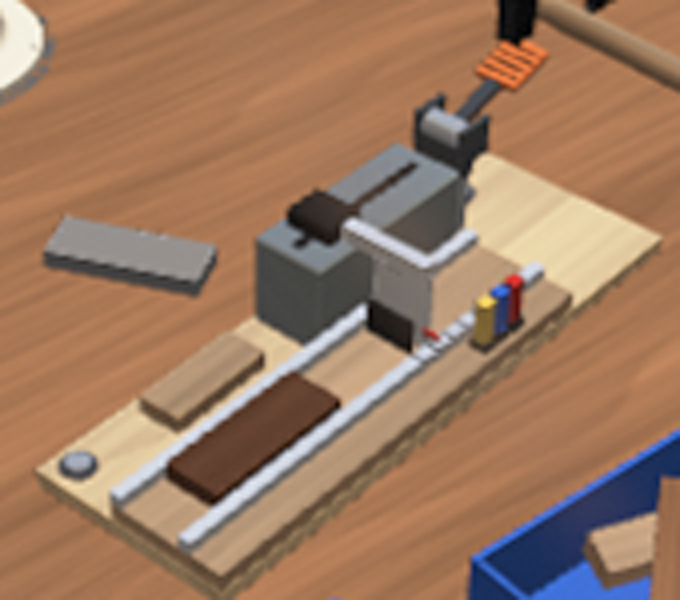

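View pics/top4.png

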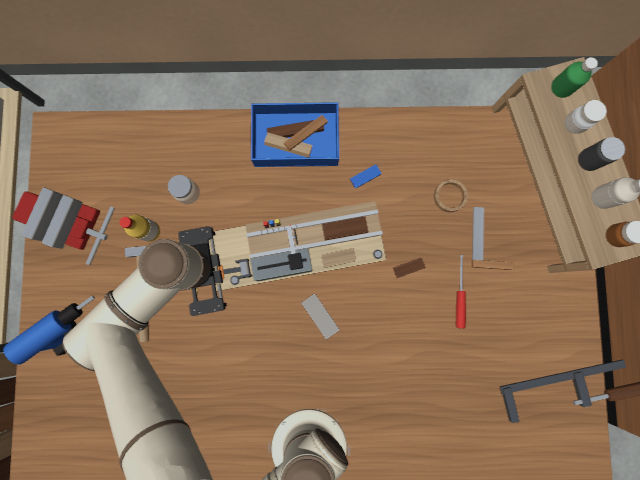

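View pics/wrist4.png

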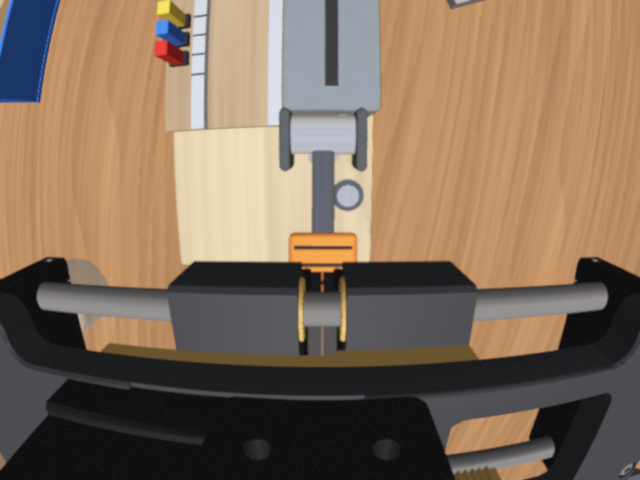

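Run:
```python
from h import *
v=np.load("box.npy")
T=np.load("top4.npz");S=np.load("scene4.npz")
for k in (0,4):
    for n in ("top","scene"):
        im=cv2.imread(f"pics/{n}{k}.png"); h=cv2.cvtColor(im,cv2.COLOR_BGR2HSV).astype(int)
        m=((h[...,0]<6)|(h[...,0]>174))&(h[...,1]>130)&(h[...,2]>90)
        r0=(slice(205,255),slice(230,330)) if n=="top" else (slice(215,260),slice(335,385))
        mm=np.zeros_like(m,np.uint8); mm[r0]=m[r0]
        nn,l,st,c=cv2.connectedComponentsWithStats(mm); print(k,n,[(s[4],cc.round(2)) for s,cc in zip(st[1:],c[1:])])
x=cv2.imread("pics/top4.png")[205:265,235:335]; cv2.imwrite("pics/tc4.png",cv2.resize(x,None,fx=8,fy=8,interpolation=cv2.INTER_CUBIC))
x=cv2.imread("pics/scene4.png")[215:265,325:385]; cv2.imwrite("pics/sc4.png",cv2.resize(x,None,fx=12,fy=12,interpolation=cv2.INTER_CUBIC))
```

```text
0 top [(np.int32(18), array([265.  , 222.67]))]
0 scene [(np.int32(20), array([368.15, 232.5 ])), (np.int32(6), array([343.67, 245.83]))]
4 top [(np.int32(20), array([264.95, 222.95]))]
4 scene [(np.int32(22), array([368.14, 232.77])), (np.int32(5), array([347., 243.]))]
```

View pics/tc4.png

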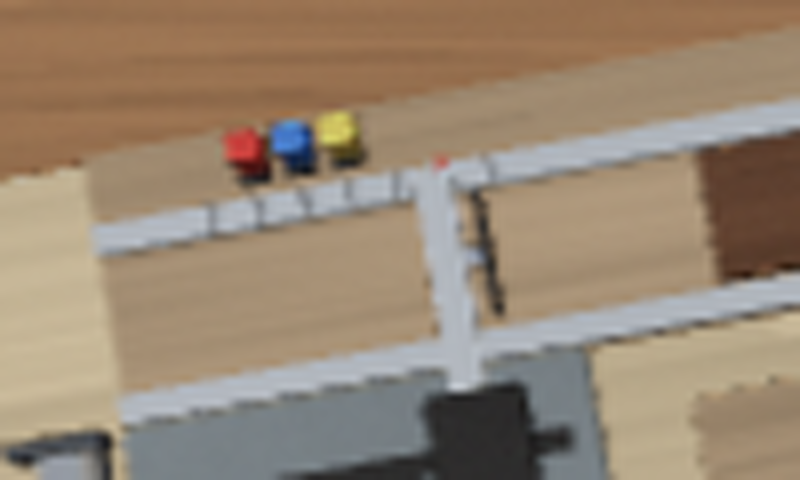

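View pics/sc4.png

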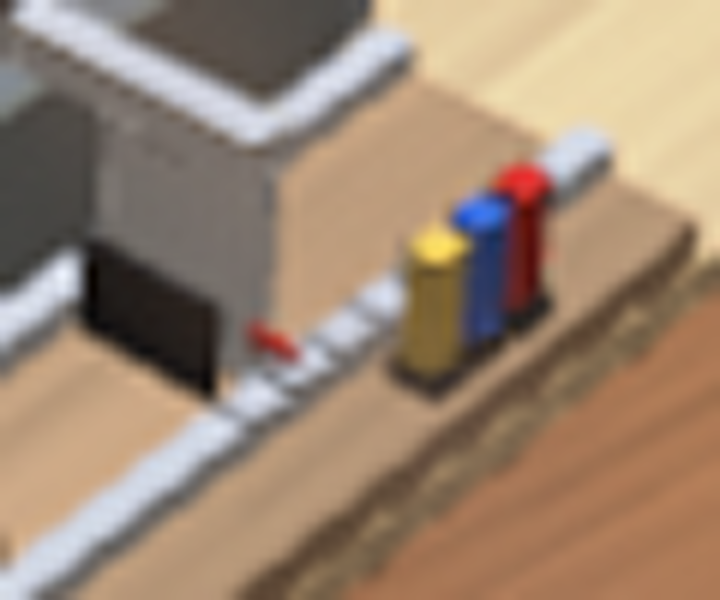

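That made one click: the pointer moved from (343.7,245.8) to (347,243) in the scene view. Four notches remain to the red flag. I repeat the stroke.

Call:
servo_tool --slide '[[0,0,-0.08],[0,0,-0.08],[0,0,-0.08],[0,0,-0.08],[0,0,-0.08],[0,0,-0.08],[0,0,-0.08],[0,0,-0.08],[0,0,-0.08],[0,0,-0.08],[0,0,-0.08],[0,0,-0.07]]' --twist '[[0,0,0],[0,0,0],[0,0,0],[0,0,0],[0,0,0],[0,0,0],[0,0,0],[0,0,0],[0,0,0],[0,0,0],[0,0,0],[0,0,0]]' --gripper '[1,1,1,1,1,1,1,1,1,1,1,1]'

```text
time_s: 8.48
tcp_pos: [0.4636, 0.2321, 0.095]
ee_rot: [[0.172, -0.985, 0.003], [-0.985, -0.172, 0.001], [-0.0, -0.003, -1.0]]
wrist_force: [-1.8, 0.2, 14.5]
gripper_width: 0.0
```

Call:
servo_tool --slide '[[0,0,0.15],[0,0,0.16],[0,0,0.16],[0,0,0.16],[0,0,0.16],[0,0,0.16],[0,0,0],[0,0,0]]' --twist '[[0,0,0],[0,0,0],[0,0,0],[0,0,0],[0,0,0],[0,0,0],[0,0,0],[0,0,0]]' --gripper '[1,1,1,1,1,1,1,1]'

```text
time_s: 9.48
tcp_pos: [0.4621, 0.2314, 0.1503]
ee_rot: [[0.17, -0.985, -0.001], [-0.985, -0.17, -0.0], [0.0, 0.001, -1.0]]
wrist_force: [-0.3, -0.3, -0.6]
gripper_width: 0.007
```

```bash
python3 look.py 5 top scene; python3 -c "
import cv2
a=cv2.resize(cv2.imread('pics/top5.png')[205:265,235:335],None,fx=6,fy=6,interpolation=cv2.INTER_CUBIC)
cv2.imwrite('pics/tc5.png',a)"
```

```text
[0.46212871 0.23131477 0.1501105 ] box [-20.3 205.5] [ 1.07 -0.49  0.1 ] [ 45.  15. -21.  -0. -54. -35.] 9.575
```

View pics/tc5.png

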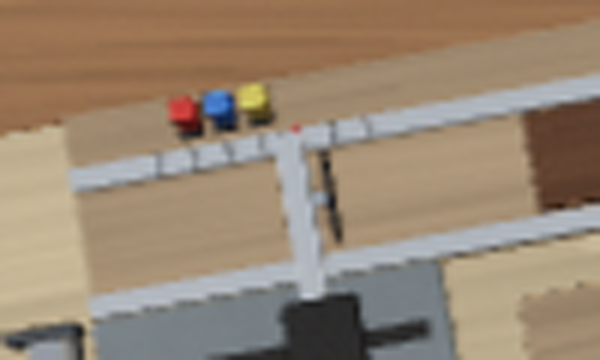

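The second click is made. The pointer is on tick 296 and red is at tick 194 (the spacing is about 34), so three notches remain. I do two more strokes and then check closely.

Call:
servo_tool --slide '[[0,0,-0.08],[0,0,-0.08],[0,0,-0.08],[0,0,-0.08],[0,0,-0.08],[0,0,-0.08],[0,0,-0.08],[0,0,-0.08],[0,0,-0.08],[0,0,-0.08],[0,0,-0.08],[0,0,-0.07]]' --twist '[[0,0,0],[0,0,0],[0,0,0],[0,0,0],[0,0,0],[0,0,0],[0,0,0],[0,0,0],[0,0,0],[0,0,0],[0,0,0],[0,0,0]]' --gripper '[1,1,1,1,1,1,1,1,1,1,1,1]'

```text
time_s: 11.08
tcp_pos: [0.4636, 0.2321, 0.095]
ee_rot: [[0.172, -0.985, 0.003], [-0.985, -0.172, 0.001], [-0.0, -0.003, -1.0]]
wrist_force: [-2.4, -0.0, 13.9]
gripper_width: 0.005
```

Call:
servo_tool --slide '[[0,0,0.15],[0,0,0.16],[0,0,0.16],[0,0,0.16],[0,0,0.16],[0,0,0.16],[0,0,0],[0,0,0]]' --twist '[[0,0,0],[0,0,0],[0,0,0],[0,0,0],[0,0,0],[0,0,0],[0,0,0],[0,0,0]]' --gripper '[1,1,1,1,1,1,1,1]'

```text
time_s: 12.08
tcp_pos: [0.4621, 0.2314, 0.1503]
ee_rot: [[0.17, -0.985, -0.001], [-0.985, -0.17, -0.0], [0.0, 0.001, -1.0]]
wrist_force: [-1.0, 0.1, 0.1]
gripper_width: 0.0
```

Call:
servo_tool --slide '[[0,0,-0.08],[0,0,-0.08],[0,0,-0.08],[0,0,-0.08],[0,0,-0.08],[0,0,-0.08],[0,0,-0.08],[0,0,-0.08],[0,0,-0.08],[0,0,-0.08],[0,0,-0.08],[0,0,-0.07]]' --twist '[[0,0,0],[0,0,0],[0,0,0],[0,0,0],[0,0,0],[0,0,0],[0,0,0],[0,0,0],[0,0,0],[0,0,0],[0,0,0],[0,0,0]]' --gripper '[1,1,1,1,1,1,1,1,1,1,1,1]'

```text
time_s: 13.58
tcp_pos: [0.4636, 0.2321, 0.0951]
ee_rot: [[0.172, -0.985, 0.003], [-0.985, -0.172, 0.001], [-0.0, -0.003, -1.0]]
wrist_force: [-2.3, 0.0, 15.1]
gripper_width: 0.005
```

Call:
servo_tool --slide '[[0,0,0.15],[0,0,0.16],[0,0,0.16],[0,0,0.16],[0,0,0.16],[0,0,0.16],[0,0,0],[0,0,0]]' --twist '[[0,0,0],[0,0,0],[0,0,0],[0,0,0],[0,0,0],[0,0,0],[0,0,0],[0,0,0]]' --gripper '[1,1,1,1,1,1,1,1]'

```text
time_s: 14.58
tcp_pos: [0.4621, 0.2313, 0.1503]
ee_rot: [[0.17, -0.985, -0.001], [-0.985, -0.17, -0.0], [0.0, 0.001, -1.0]]
wrist_force: [-0.6, -0.5, 0.0]
gripper_width: 0.003
```

```bash
python3 look.py 6 top scene wrist; python3 -c "
import cv2
a=cv2.resize(cv2.imread('pics/top6.png')[205:265,235:335],None,fx=8,fy=8,interpolation=cv2.INTER_CUBIC)
cv2.imwrite('pics/tc6.png',a)
a=cv2.resize(cv2.imread('pics/scene6.png')[215:265,325:385],None,fx=12,fy=12,interpolation=cv2.INTER_CUBIC)
cv2.imwrite('pics/sc6.png',a)"
```

```text
[0.46216946 0.23131787 0.15011765] box [-20.2 205.5] [ 0.2  -0.35  0.43] [ 45.  15. -21.  -0. -54. -35.] 14.725
```

View pics/tc6.png

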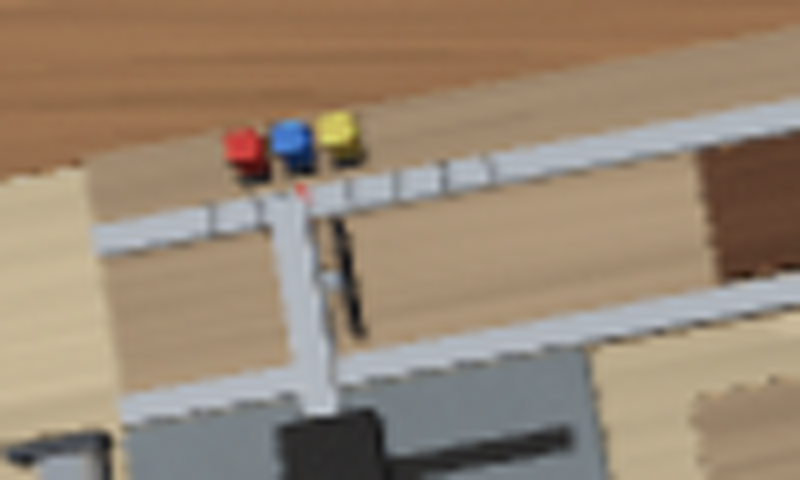

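View pics/sc6.png

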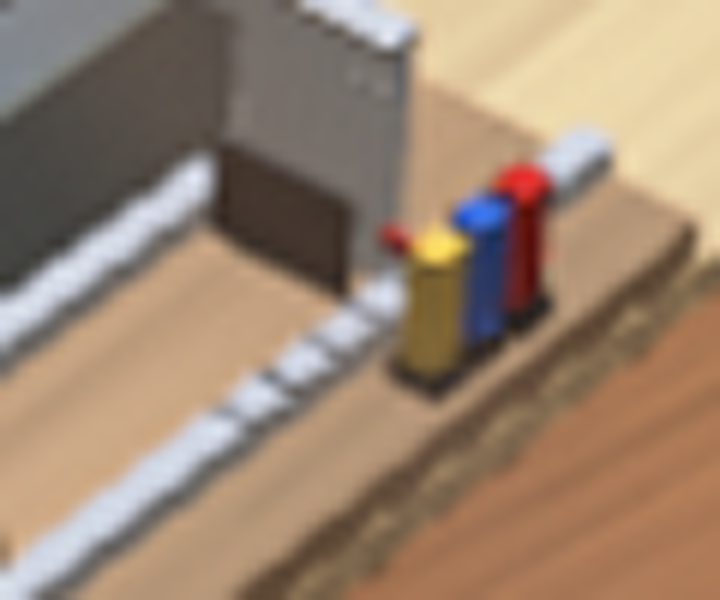

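View pics/wrist6.png

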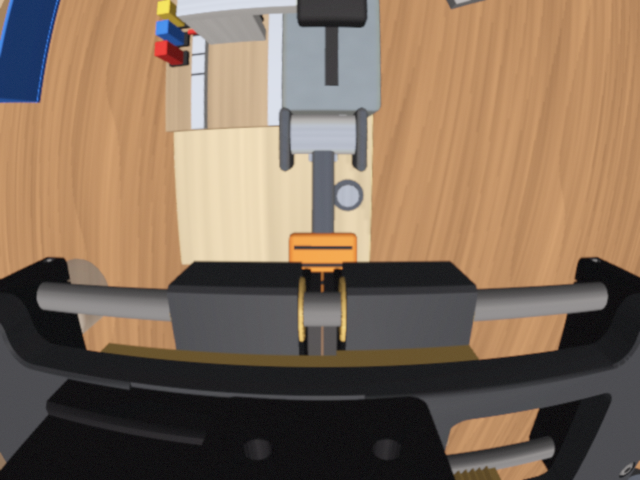

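The pointer (302,188 in the top crop) is level with the blue flag's foot (299,168), and in the wrist view it sits beside blue at (190,33). Red is one notch on, so one last stroke is needed.

Call:
servo_tool --slide '[[0,0,-0.08],[0,0,-0.08],[0,0,-0.08],[0,0,-0.08],[0,0,-0.08],[0,0,-0.08],[0,0,-0.08],[0,0,-0.08],[0,0,-0.08],[0,0,-0.08],[0,0,-0.08],[0,0,-0.07]]' --twist '[[0,0,0],[0,0,0],[0,0,0],[0,0,0],[0,0,0],[0,0,0],[0,0,0],[0,0,0],[0,0,0],[0,0,0],[0,0,0],[0,0,0]]' --gripper '[1,1,1,1,1,1,1,1,1,1,1,1]'

```text
time_s: 16.23
tcp_pos: [0.4636, 0.2321, 0.0951]
ee_rot: [[0.172, -0.985, 0.003], [-0.985, -0.172, 0.001], [-0.0, -0.003, -1.0]]
wrist_force: [-2.4, -0.2, 14.8]
gripper_width: 0.004
```

Call:
servo_tool --slide '[[0,0,0.15],[0,0,0.16],[0,0,0.16],[0,0,0.16],[0,0,0.16],[0,0,0.16],[0,0,0],[0,0,0]]' --twist '[[0,0,0],[0,0,0],[0,0,0],[0,0,0],[0,0,0],[0,0,0],[0,0,0],[0,0,0]]' --gripper '[1,1,1,1,1,1,1,1]'

```text
time_s: 17.23
tcp_pos: [0.4621, 0.2314, 0.1503]
ee_rot: [[0.17, -0.985, -0.001], [-0.985, -0.17, -0.0], [0.0, 0.001, -1.0]]
wrist_force: [-0.5, -0.2, -0.5]
gripper_width: 0.006
```

```bash
python3 look.py 7 top scene wrist; python3 -c "
import cv2,numpy as np
a=cv2.resize(cv2.imread('pics/top7.png')[205:265,235:335],None,fx=6,fy=6,interpolation=cv2.INTER_CUBIC)
b=cv2.resize(cv2.imread('pics/wrist7.png')[0:120,140:280],None,fx=4,fy=4,interpolation=cv2.INTER_CUBIC)
cv2.imwrite('pics/tc7.png',a);cv2.imwrite('pics/wc7.png',b)
from h import *
v=np.load('box.npy');print(B2W([[44.5,-240,40],[44.5,-222,40]],v), 'yaw',v[2])"
```

```text
[0.46215699 0.23133477 0.15009745] box [-20.2 205.5] [ 0.69 -1.62  0.43] [ 45.  15. -21.  -0. -54. -35.] 17.375
[[ 0.60205513 -0.19655205  0.04      ]
 [ 0.59897924 -0.17881681  0.04      ]] yaw 0.17172540752356263
```

View pics/tc7.png

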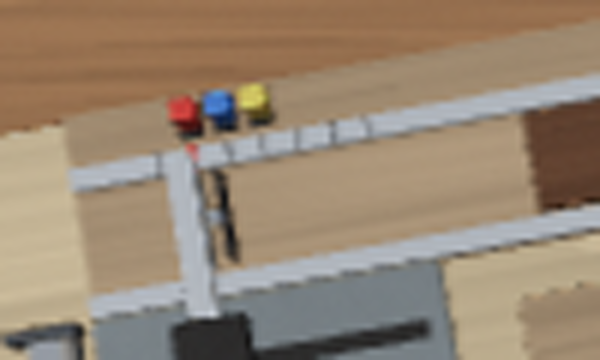

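View pics/wc7.png

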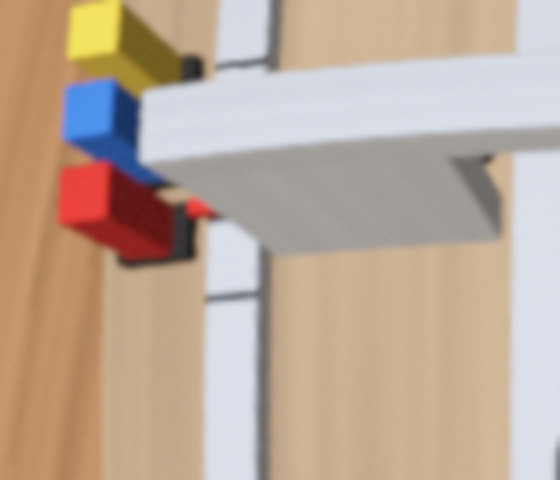

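The pointer is at the red flag: (192,150) against the red foot at (188,130) in the top crop, and beside the red foot in the wrist crop. Now I go behind the blank's -y end.

Call:
servo_tool --slide '[[0,0,0.4],[0,0,0.43],[0.23,-0.7,0],[0.23,-0.7,0],[0.23,-0.7,0],[0.23,-0.7,0],[0.23,-0.7,0],[0.23,-0.7,0],[0.23,-0.7,0],[0.23,-0.7,0],[0.23,-0.7,0],[0.23,-0.7,0]]' --twist '[[0,0,0],[0,0,0],[0,0,0],[0,0,0],[0,0,0],[0,0,0],[0,0,0],[0,0,0],[0,0,0],[0,0,0],[0,0,0],[0,0,0]]' --gripper '[1,1,1,1,1,1,1,1,1,1,1,1]'

```text
time_s: 18.88
tcp_pos: [0.6006, -0.1899, 0.1998]
ee_rot: [[0.17, -0.985, -0.001], [-0.985, -0.17, 0.0], [-0.0, 0.001, -1.0]]
wrist_force: [0.5, 0.7, 0.4]
gripper_width: 0.006
```

Call:
servo_tool --slide '[[0,0,-0.6],[0,0,-0.6],[0,0,0],[0,0,0]]' --twist '[[0,0,0],[0,0,0],[0,0,0],[0,0,0]]' --gripper '[1,1,1,1]'

```text
time_s: 19.38
tcp_pos: [0.6014, -0.1887, 0.1296]
ee_rot: [[0.171, -0.985, 0.002], [-0.985, -0.171, -0.001], [0.001, -0.002, -1.0]]
wrist_force: [0.1, -0.2, 0.8]
gripper_width: 0.004
```

```bash
python3 look.py 8 scene wrist top
```

```text
[ 0.60154879 -0.1884759   0.13032556] box [  45.4 -232. ] [-0.75  0.31  0.08] [ -3.  27.  -6.   0. -57.  13.] 19.525
```

View pics/scenec8.png

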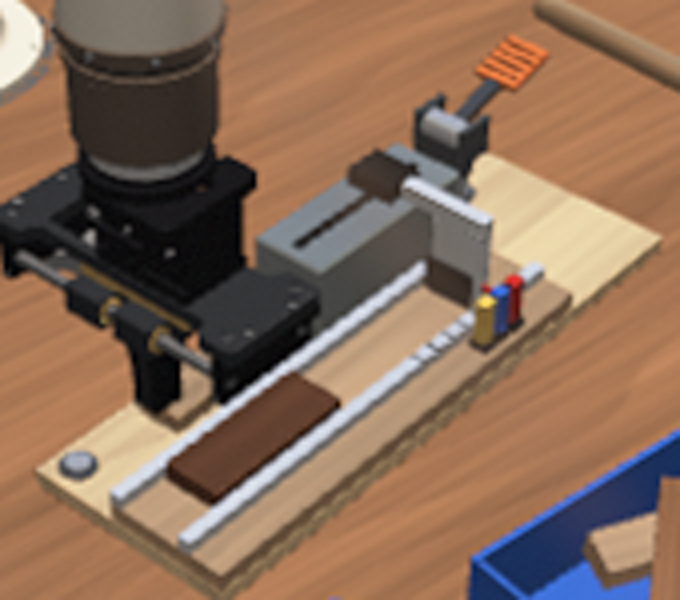

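View pics/wrist8.png

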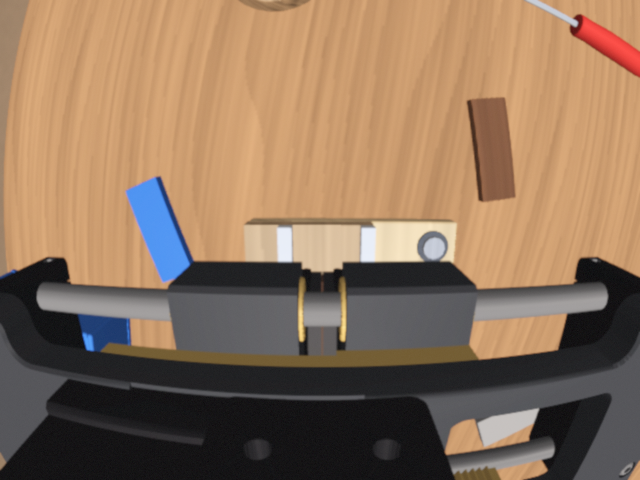

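Call:
servo_tool --slide '[[0.01,-0.05,-0.3],[0,0,-0.4],[0,0,-0.4],[0,0,-0.2],[0,0,0],[0,0,0]]' --twist '[[0,0,0],[0,0,0],[0,0,0],[0,0,0],[0,0,0],[0,0,0]]' --gripper '[1,1,1,1,1,1]'

```text
time_s: 20.27
tcp_pos: [0.6017, -0.1917, 0.0512]
ee_rot: [[0.17, -0.985, 0.002], [-0.985, -0.17, -0.0], [0.001, -0.002, -1.0]]
wrist_force: [-0.1, 0.2, -0.1]
gripper_width: 0.0
```

```bash
python3 look.py 9 scene
```

```text
[ 0.60184155 -0.19160744  0.05142168] box [  45.1 -235.1] [-0.62 -0.34 -0.36] [ -3.  32. -10.   0. -48.  13.] 20.325
```

View pics/scenec9.png

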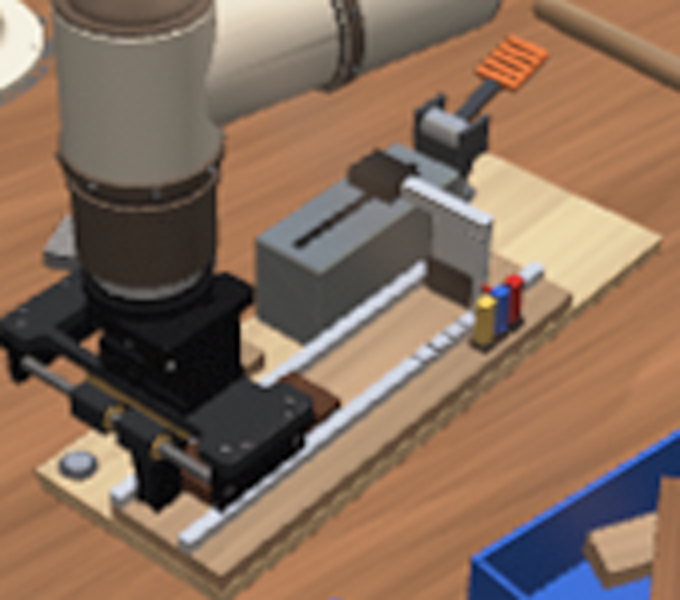

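Call:
servo_tool --slide '[[0,0,-0.11],[0,0,-0.11],[0,0,0],[0,0,0]]' --twist '[[0,0,0],[0,0,0],[0,0,0],[0,0,0]]' --gripper '[1,1,1,1]'

```text
time_s: 20.82
tcp_pos: [0.6011, -0.1915, 0.0371]
ee_rot: [[0.17, -0.985, -0.0], [-0.985, -0.17, -0.0], [0.0, 0.0, -1.0]]
wrist_force: [0.0, 0.2, -0.4]
gripper_width: 0.005
```

Call:
servo_tool --slide '[[-0.014,0.08,0],[-0.014,0.08,0],[-0.014,0.08,0],[-0.014,0.08,0],[-0.014,0.08,0],[-0.014,0.08,0],[-0.014,0.08,0]]' --twist '[[0,0,0],[0,0,0],[0,0,0],[0,0,0],[0,0,0],[0,0,0],[0,0,0]]' --gripper '[1,1,1,1,1,1,1]'

```text
time_s: 21.7
tcp_pos: [0.5952, -0.1576, 0.0372]
ee_rot: [[0.17, -0.985, 0.0], [-0.985, -0.17, -0.0], [0.0, -0.0, -1.0]]
wrist_force: [0.1, -0.0, 0.8]
gripper_width: 0.004
```

```bash
python3 look.py 10 scene
```

```text
[ 0.59502416 -0.1571466   0.03722679] box [  44.3 -200. ] [-0.88  0.65 -0.79] [  0.  32. -13.  -0. -45.  10.] 21.75
```

View pics/scenec10.png

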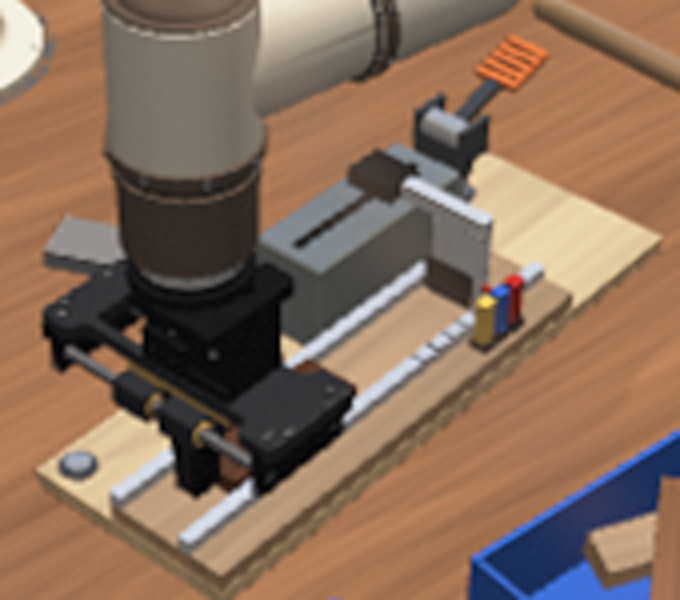

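Call:
servo_tool --slide '[[-0.014,0.08,0],[-0.014,0.08,0],[-0.014,0.08,0],[-0.014,0.08,0],[-0.014,0.08,0],[-0.014,0.08,0],[-0.014,0.08,0],[-0.014,0.08,0],[-0.014,0.08,0],[-0.014,0.08,0],[-0.014,0.08,0],[-0.014,0.08,0]]' --twist '[[0,0,0],[0,0,0],[0,0,0],[0,0,0],[0,0,0],[0,0,0],[0,0,0],[0,0,0],[0,0,0],[0,0,0],[0,0,0],[0,0,0]]' --gripper '[1,1,1,1,1,1,1,1,1,1,1,1]'

```text
time_s: 23.25
tcp_pos: [0.585, -0.1, 0.0371]
ee_rot: [[0.17, -0.985, -0.0], [-0.985, -0.17, 0.0], [-0.0, 0.0, -1.0]]
wrist_force: [0.6, -1.2, 1.1]
gripper_width: 0.006
```

```bash
python3 look.py 11 scene top; python3 -c "
import cv2
a=cv2.resize(cv2.imread('pics/top11.png')[205:265,235:335],None,fx=6,fy=6,interpolation=cv2.INTER_CUBIC)
cv2.imwrite('pics/tc11.png',a)"
```

```text
[ 0.58483159 -0.09970052  0.03704163] box [  44.1 -141.6] [-0.65  0.16  0.65] [  6.  30. -17.  -0. -43.   4.] 23.35
```

View pics/scenec11.png

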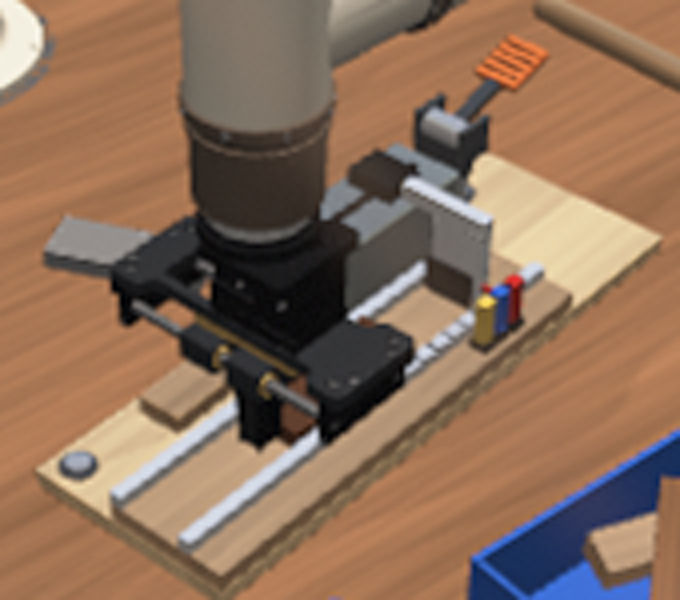

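View pics/tc11.png

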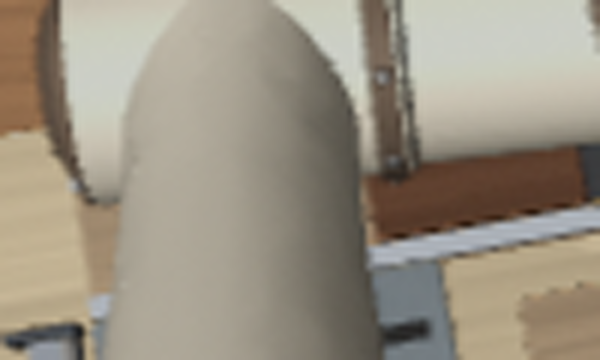

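Call:
servo_tool --slide '[[-0.014,0.08,0],[-0.014,0.08,0],[-0.014,0.08,0],[-0.014,0.08,0],[-0.014,0.08,0],[-0.014,0.08,0],[-0.014,0.08,0],[-0.01,0.06,0],[0,0,0]]' --twist '[[0,0,0],[0,0,0],[0,0,0],[0,0,0],[0,0,0],[0,0,0],[0,0,0],[0,0,0],[0,0,0]]' --gripper '[1,1,1,1,1,1,1,1,1]'

```text
time_s: 24.48
tcp_pos: [0.5786, -0.0628, 0.0372]
ee_rot: [[0.171, -0.985, 0.0], [-0.985, -0.171, 0.0], [-0.0, -0.0, -1.0]]
wrist_force: [-0.2, -0.2, 0.2]
gripper_width: 0.006
```

```bash
python3 look.py 12 scene top; python3 -c "
import cv2
a=cv2.resize(cv2.imread('pics/scene12.png')[215:265,325:385],None,fx=12,fy=12,interpolation=cv2.INTER_CUBIC)
cv2.imwrite('pics/sc12.png',a)"
```

```text
[ 0.57863249 -0.06306064  0.03720429] box [  44.2 -104.5] [-0.15 -0.71  0.32] [ 10.  29. -18.  -0. -43.   0.] 24.575
```

View pics/sc12.png

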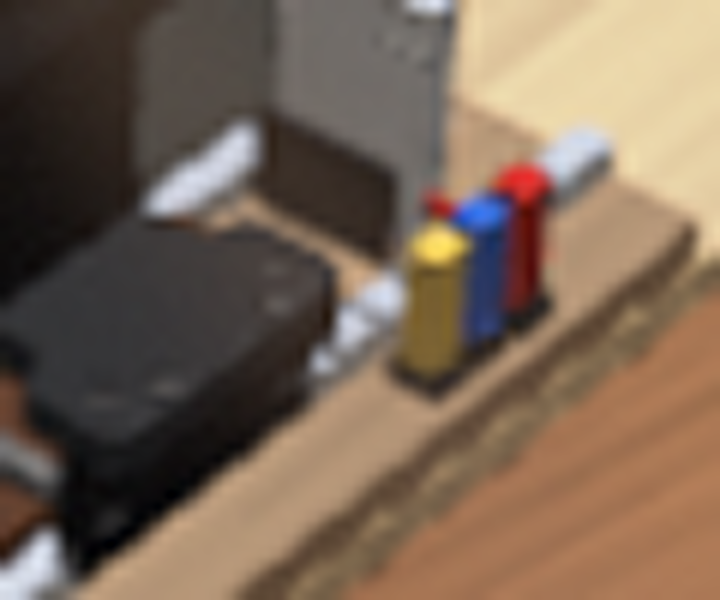

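View pics/top12.png

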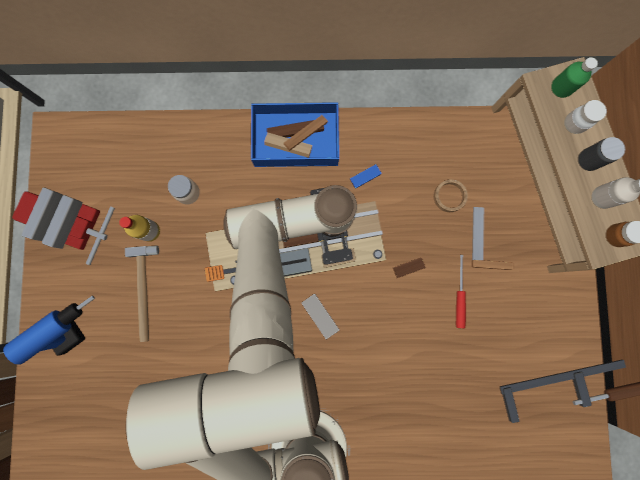

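Call:
servo_tool --slide '[[-0.007,0.04,0],[-0.007,0.04,0],[-0.007,0.04,0],[-0.007,0.04,0],[-0.007,0.04,0],[-0.005,0.03,0]]' --twist '[[0,0,0],[0,0,0],[0,0,0],[0,0,0],[0,0,0],[0,0,0]]' --gripper '[1,1,1,1,1,1]'

```text
time_s: 25.32
tcp_pos: [0.5762, -0.0491, 0.0372]
ee_rot: [[0.17, -0.985, 0.0], [-0.985, -0.17, -0.0], [0.0, -0.0, -1.0]]
wrist_force: [0.3, -0.7, 0.6]
gripper_width: 0.006
```

Call:
servo_tool --slide '[[-0.004,0.02,0],[-0.003,0.02,0]]' --twist '[[0,0,0],[0,0,0]]' --gripper '[1,1]'

```text
time_s: 25.58
tcp_pos: [0.5757, -0.0469, 0.0372]
ee_rot: [[0.17, -0.985, 0.0], [-0.985, -0.17, -0.0], [0.0, -0.0, -1.0]]
wrist_force: [0.8, -1.2, 0.7]
gripper_width: 0.005
```

Call:
servo_tool --slide '[[-0.004,0.02,0],[-0.003,0.02,0]]' --twist '[[0,0,0],[0,0,0]]' --gripper '[1,1]'

```text
time_s: 25.82
tcp_pos: [0.5753, -0.0445, 0.0372]
ee_rot: [[0.17, -0.985, 0.0], [-0.985, -0.17, -0.0], [0.0, -0.0, -1.0]]
wrist_force: [-0.1, -0.7, 0.1]
gripper_width: 0.006
```

```bash
python3 look.py 13 scene; python3 -c "
import cv2
a=cv2.resize(cv2.imread('pics/scene13.png')[215:265,325:385],None,fx=12,fy=12,interpolation=cv2.INTER_CUBIC)
cv2.imwrite('pics/sc13.png',a)"
```

```text
[ 0.57533591 -0.04435459  0.03717778] box [ 44.2 -85.5] [ 0.6  -1.35  1.12] [ 12.  29. -19.  -0. -42.  -2.] 25.875
```

View pics/sc13.png

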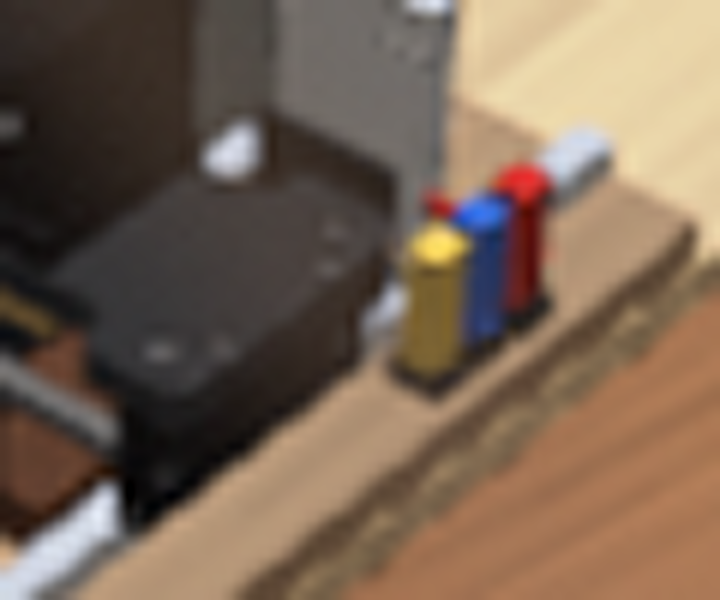

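Call:
servo_tool --slide '[[-0.003,0.02,0],[0,0,0]]' --twist '[[0,0,0],[0,0,0]]' --gripper '[1,1]'

```text
time_s: 26.12
tcp_pos: [0.5751, -0.0432, 0.0371]
ee_rot: [[0.17, -0.985, -0.0], [-0.985, -0.17, 0.0], [-0.0, -0.0, -1.0]]
wrist_force: [0.7, -0.2, -1.0]
gripper_width: 0.002
```

Call:
servo_tool --slide '[[-0.003,0.02,0],[0,0,0]]' --twist '[[0,0,0],[0,0,0]]' --gripper '[1,1]'

```text
time_s: 26.38
tcp_pos: [0.5749, -0.042, 0.0371]
ee_rot: [[0.17, -0.985, -0.0], [-0.985, -0.17, 0.0], [-0.0, 0.0, -1.0]]
wrist_force: [1.3, -0.0, -0.5]
gripper_width: 0.003
```

Call:
servo_tool --slide '[[-0.003,0.02,0],[0,0,0]]' --twist '[[0,0,0],[0,0,0]]' --gripper '[1,1]'

```text
time_s: 26.62
tcp_pos: [0.5747, -0.0408, 0.0371]
ee_rot: [[0.17, -0.985, -0.0], [-0.985, -0.17, 0.0], [-0.0, 0.0, -1.0]]
wrist_force: [0.1, -0.3, -0.2]
gripper_width: 0.009
```

Call:
servo_tool --slide '[[-0.003,0.02,0],[0,0,0]]' --twist '[[0,0,0],[0,0,0]]' --gripper '[1,1]'

```text
time_s: 26.88
tcp_pos: [0.5746, -0.0396, 0.0371]
ee_rot: [[0.17, -0.985, -0.0], [-0.985, -0.17, 0.0], [-0.0, -0.0, -1.0]]
wrist_force: [0.8, -0.1, -0.6]
gripper_width: 0.005
```

Call:
servo_tool --slide '[[-0.003,0.02,0],[0,0,0]]' --twist '[[0,0,0],[0,0,0]]' --gripper '[1,1]'

```text
time_s: 27.12
tcp_pos: [0.5744, -0.0384, 0.0371]
ee_rot: [[0.17, -0.985, -0.0], [-0.985, -0.17, 0.0], [-0.0, 0.0, -1.0]]
wrist_force: [0.6, 0.0, -0.1]
gripper_width: 0.006
```

Call:
servo_tool --slide '[[-0.003,0.02,0],[0,0,0]]' --twist '[[0,0,0],[0,0,0]]' --gripper '[1,1]'

```text
time_s: 27.38
tcp_pos: [0.5742, -0.0374, 0.0372]
ee_rot: [[0.17, -0.985, -0.0], [-0.985, -0.17, -0.0], [0.0, 0.0, -1.0]]
wrist_force: [0.2, -1.7, 0.8]
gripper_width: 0.004
```

Call:
servo_tool --slide '[[0,0,0]]' --twist '[[0,0,0]]' --gripper '[1]'

```text
time_s: 27.5
tcp_pos: [0.5741, -0.0374, 0.0371]
ee_rot: [[0.17, -0.985, -0.0], [-0.985, -0.17, -0.0], [0.0, 0.0, -1.0]]
wrist_force: [0.9, -1.4, 0.0]
gripper_width: 0.002
```

Call:
servo_tool --slide '[[-0.003,0.015,0],[0,0,0]]' --twist '[[0,0,0],[0,0,0]]' --gripper '[1,1]'

```text
time_s: 27.75
tcp_pos: [0.574, -0.0366, 0.0372]
ee_rot: [[0.17, -0.985, -0.0], [-0.985, -0.17, -0.0], [0.0, 0.0, -1.0]]
wrist_force: [0.2, -2.5, 0.1]
gripper_width: 0.008
```

```bash
python3 look.py 14 scene;  python3 -c "
import cv2
a=cv2.resize(cv2.imread('pics/scene14.png')[215:265,315:385],None,fx=10,fy=10,interpolation=cv2.INTER_CUBIC)
cv2.imwrite('pics/sc14.png',a)"
```

```text
[ 0.5739968  -0.03658503  0.03713542] box [ 44.2 -77.6] [ 0.18 -2.86 -0.74] [ 12.  29. -19.   0. -42.  -3.] 27.8
```

View pics/sc14.png

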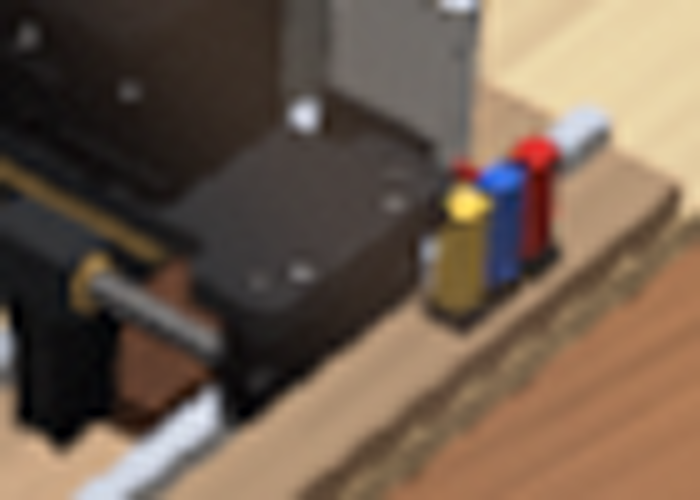

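The force is up to 2.5–2.9 N along -y, so the blank is on the rubber face and pressing it in about 1 mm. The pointer is still at red. I retreat very slowly so the spring does not kick the blank back.

Call:
servo_tool --slide '[[0,0,0],[0.001,-0.005,0],[0.001,-0.005,0],[0.001,-0.005,0],[0.001,-0.005,0],[0.001,-0.005,0],[0.001,-0.005,0],[0.001,-0.005,0],[0.001,-0.005,0],[0.001,-0.005,0],[0.001,-0.005,0],[0.001,-0.005,0]]' --twist '[[0,0,0],[0,0,0],[0,0,0],[0,0,0],[0,0,0],[0,0,0],[0,0,0],[0,0,0],[0,0,0],[0,0,0],[0,0,0],[0,0,0]]' --gripper '[1,1,1,1,1,1,1,1,1,1,1,1]'

```text
time_s: 29.3
tcp_pos: [0.5747, -0.0397, 0.0372]
ee_rot: [[0.17, -0.985, 0.0], [-0.985, -0.17, 0.0], [-0.0, -0.0, -1.0]]
wrist_force: [0.3, 0.9, 1.1]
gripper_width: 0.005
```

Call:
servo_tool --slide '[[0.002,-0.01,0],[0.002,-0.02,0],[0.01,-0.04,0],[0.014,-0.08,0],[0.014,-0.08,0],[0.014,-0.08,0],[0,0,0]]' --twist '[[0,0,0],[0,0,0],[0,0,0],[0,0,0],[0,0,0],[0,0,0],[0,0,0]]' --gripper '[1,1,1,1,1,1,1]'

```text
time_s: 30.18
tcp_pos: [0.5781, -0.0588, 0.0371]
ee_rot: [[0.17, -0.986, -0.0], [-0.986, -0.17, -0.0], [0.0, 0.0, -1.0]]
wrist_force: [-0.0, 0.0, -0.3]
gripper_width: 0.005
```

Call:
servo_tool --slide '[[0,0,0.2],[0,0,0.4],[0,0,0.7],[0,0,0.7],[0,0,0.7],[0,-0.3,0.3],[0,-0.7,0],[0,-0.7,0],[0,-0.7,0],[0,-0.6,0],[0,0,0],[0,0,0]]' --twist '[[0,0,0],[0,0,0],[0,0,0],[0,0,0],[0,0,0],[0,0,0],[0,0,0],[0,0,0],[0,0,0],[0,0,0],[0,0,0],[0,0,0]]' --gripper '[1,1,1,1,1,1,1,1,1,1,1,1]'

```text
time_s: 31.68
tcp_pos: [0.578, -0.2379, 0.2176]
ee_rot: [[0.17, -0.985, 0.0], [-0.985, -0.17, 0.0], [-0.0, -0.0, -1.0]]
wrist_force: [-0.5, 0.5, -0.0]
gripper_width: 0.006
```

```bash
python3 look.py 15 scene top; python3 -c "
import cv2
a=cv2.resize(cv2.imread('pics/scene15.png')[215:275,305:385],None,fx=10,fy=10,interpolation=cv2.INTER_CUBIC)
cv2.imwrite('pics/sc15.png',a)"
```

```text
[ 0.57818496 -0.23732536  0.21760809] box [  14.  -276.1] [ 0.45 -0.12 -1.02] [ -8.  22.   0.  -0. -68.  17.] 31.775
```

View pics/sc15.png

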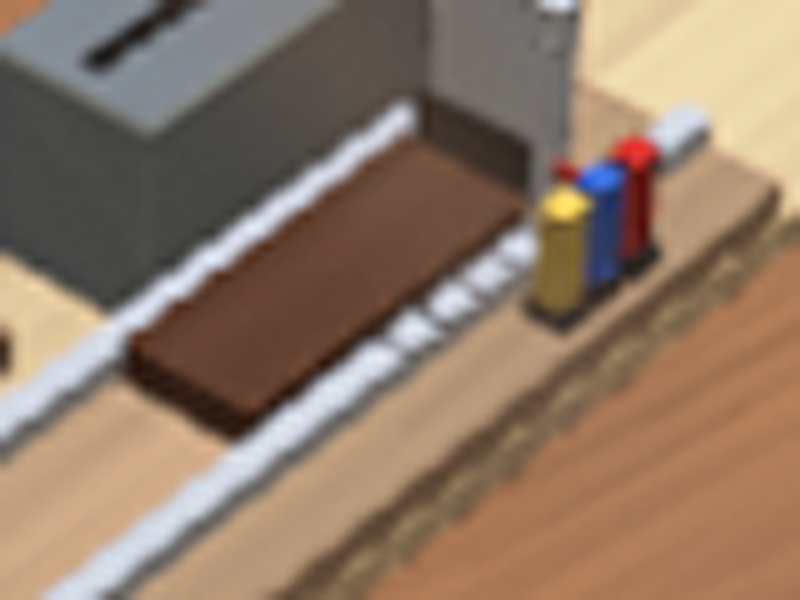

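View pics/top15.png

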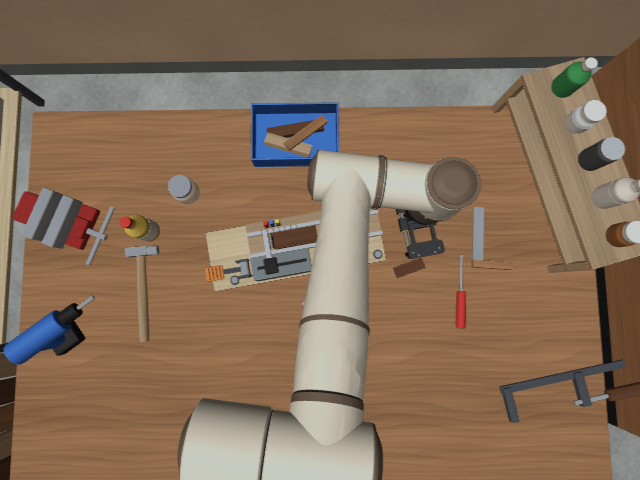

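```bash
python3 -c "
import cv2
a=cv2.resize(cv2.imread('pics/top15.png')[212:262,255:325],None,fx=10,fy=10,interpolation=cv2.INTER_CUBIC)
cv2.imwrite('pics/tc15.png',a)"
```

```text
(no output)
```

View pics/tc15.png

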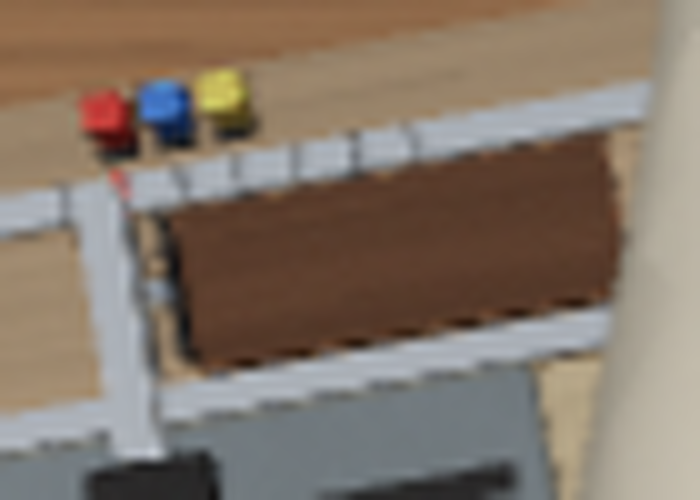

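The top crop shows the blank's end directly against the black rubber pad at (180,290), with no floor showing between them. The pointer (120,183) is level with the red foot (118,150). The gripper is clear, so I hand in.

```bash
python3 -c "
from station import r
print(r.finish_job(), r.sense()['time_s'])"
```

```text
the job is handed in; nothing more can be done
the job is handed in; nothing more can be done
```

I set the mitre box up for the next cut and handed the job in at about 32 s. No verdict is reported, so what follows rests on my own last checks.

- **Lever and stop:** I pressed the lever five full strokes, with a peak reading at the end of each of 14 to 17 N. Pictures after strokes 1, 2, 4 and 5 matched one click per stroke. After the last stroke the pointer stood level with the red flag. The last pictures show it still there.
- **Blank:** I slid it along the channel with the shut gripper until the wrist force rose to about 2.9 N on the rubber face. I then backed off slowly and lifted clear. In the last top and scene views its end lies against the rubber pad with no visible gap. One pixel there is about 2 mm, so a gap smaller than that would not show. The blank lies flat in the channel.
- **Bystanders:** I kept clear of them and saw none move in the pictures, but I did not measure them. The arm partly hides the offcut in the last top view.

**Readings that disagreed:** First contact with the stop came about 6 mm later than my camera estimate, so I relied on the force reading. My first pointer positions from the two cameras also differed by about 7 mm, so I counted the notches on the channel wall instead.

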